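Take the lift-off lid off the cookie-cutter box and stand it in the drainer

ROBOT

A 6-joint arm with a two-finger parallel gripper is mounted at the origin on the work surface. World frame = base frame: x ahead of the robot, y to its left, z up, the work surface at z = 0. Lengths are in mm, angles in degrees, forces in N, time in s.
With the tool pointing down it reaches from about 325 to 900 mm from the base axis. Payload 6.1 kg.
Tool frame: the origin (TCP) lies between the finger pads; the fingertips stand 22 mm ahead of it and the grasp point (between the pads) lies 3 mm ahead of it; z points along the fingers, y is the line along which they close (so a half turn about z gives the same grasp; the last joint's range is limited). The gripper opens to 85 mm and grips with 20 to 120 N. Pads are 22 mm wide; open, the fingers measure 114 mm over their backs; the gripper's body (76 mm by 85 mm) begins 54 mm behind the grasp point. The pads swing forward as they close: fully open they stand 13 mm farther back than shut.
Start: joints at [64.395, 12.628, 87.462, -0, 79.91, -7.225], TCP at [197.077, 593.108, 253.3] pointing down, gripper open.
Joint ranges: [-170.65, 170.65], [-52.31, 119.04], [5.05, 147.46], [-71.25, 251.25], [11.57, 151.72], [-153.62, 153.62]. Speed limits (degrees/s): [147.25, 147.25, 172.46, 180, 180, 180].

INTERFACE

Orientations are given as a 3x3 rotation matrix whose columns are the frame's x, y, z axes.
In Python, from station import * gives the robot as it stands.
- The arm moves only by the tool jog_arm, never from a script. Its argument "targets" is a list of rows, each a list of 5 numbers: the shift along the tool's x, y, z in units of 40 cm (1.0 is 40 cm), then the turn about the tool's z in units of 180 degrees (1.0 is 180 degrees), then the closure in counts, from 0 (fully open) to 255 (shut). In form: [[x, y, z, twist, grip], ...]. A call has 1 to 10 rows; each row is the pose to reach, as a shift and turn from the pose commanded when the call began, along the tool's axes at that moment, turning the shorter way round; what a row does not reach only later rows make up. A row lasts 1/10 s, in which the tool goes at most 50 mm and 8.59 degrees, less where a joint would pass 70% of its speed; a pose out of reach is approached as far as the arm can. A call with a number of a shift or a turn outside -1 to 1 is refused whole. A call with a gripper value outside its range is refused whole. The fingers move at their own pace and stop on an object; "force" is the grip in N (left out, the last holds). Time passes only in rows, so rows that repeat a pose let the fingers close. It gives the time, the measured TCP pose, the force, the opening and the grip force at its end, in the units of the state.
- get_obs(): the state, without advancing time (a new reading comes with each control period).
- grab_frame(name): name is "scene" or "top"; returns the picture (384x512x3 uint8, blue, green, red); there is no depth.
- get_calibration(name): a dict with "intrinsics" (3x3 intrinsics, pixels), "extrinsics" (4x4, takes a point from camera to world coordinates). Camera axes: x right, y up, looking along -z (the intrinsics and any distortion apply to the point x, -y, -z); pixel columns grow to the right and rows downward; lengths in mm; the calibration is good to about 2 mm. A picture is of the moment at which its call begins. get_calibration takes no time and is no camera call.
- sign_off(): hands the job in; it is judged then, once.
The state is a dict: "time_s": time; "joints": joint angles; "qd": joint speeds; "effort": joint torques, N m; "position": TCP position; "orientation": TCP orientation; "contact_force": force on the tool from outside, world axes, zero at the start; "torque": the same for the moment, N m; "finger_gap": finger opening in mm; "grip_force": force on a finger pad.
Only numpy, scipy, OpenCV 4.12 (cv2) and the standard library are available. Lean on these libraries where they do the work, as an engineer would, in place of code of your own. Each camera call takes 0.05 s, during which the arm holds its last target. There are 200 camera calls.

TASK

The red lid of the cookie-cutter box needs washing: raise it by its steel bar until it stands about upright, feel for the angle at which it comes free of its hinge pins, and lift it straight up off them without wrenching it. Stand it in the slot of the draining rack beside the box, hinge edge down, and let go; leave the bottle, mug, jar and bowl where they are.

Things in the scene. Friction and masses are not known exactly. Their poses are not given: they have to be found in the camera images.
- box: The fixed white box, 110 deep x 240 wide x 60 mm high, open top, cutters inside; origin under the middle of its floor; x from its front (bar side) to its back (hinge side), y along the hinge, z up. 40 mm behind the hinge axis a bent steel stay, 123 mm high, stops the lid at about 28 degrees past upright, where it can lean by itself.
- box_hinge (a point): Middle of the box's hinge axis, 66 mm above the worktop, 89 mm behind the box's centre; axes as the box. Two flat steel pins (6 mm thick, 16 mm across the flat, 23 mm long) lie along it at y = +-86 mm. Both flats lean alike by an unmeasured angle, up to 20 degrees either side of upright, new every time; they do not turn.
- lid: The loose red lid, 0.32 to 0.52 kg, shut at the start, turning freely: let go, it falls shut or back on the stay. It lifts off only with its plane within about 9 degrees of the pins' flat; at other angles its knuckles catch on the pins and an upward pull is resisted. About 38 mm of lift along the flat clears the pins. Origin and axes as lid_hinge.
- lid_hinge (a point): The lid's hinge centre, at box_hinge while it is on. Axes: -x along the plate to the bar, y along the hinge, z out of the top face (up when shut). Plate 240 wide, 12 mm thick, from 30 to 147 mm from here; two knuckles at y = +-85 mm, 28 mm thick, reach 29 mm beyond the hinge away from the bar, each a bore with a 7.8 mm wide, 20 mm long slot open on that far side.
- lid_bar (a point): Centre of the lid's round steel bar handle, 12 mm thick, 110 mm long along y, in the plate's mid-plane, 187 mm from the hinge; 34 mm free gap between bar and plate. Shut: level, 66 mm above the worktop, 43 mm in front of the box. Upright: the lid's top, 187 mm above the hinge axis. It can turn between pads that pinch it across, with some friction.
- lid_center (a point): Centre of the lid's plate, 88.5 mm from its hinge centre towards the bar; its balance point lies 10 mm or less from here. Axes as lid_hinge.
- rack_slot (a point): Floor of the slot of the fixed draining rack (white base 150 x 270 mm, slot floor 10 mm above the worktop), at the slot's middle. Axes: y along the slot, x across it, z up. Two steel wire fences, 240 mm long and 93 mm above the floor, bound it: 40 mm clear at the floor, 48 mm at 70 mm up, 74 mm at the top. The lid stands in it on its knuckles, plate along y, either face to either side, and leans on a fence at about 24 degrees; it does not balance upright.
- bottle_mid (a point): Loose drink bottle, 70 mm diameter, 230 mm tall; half-way up. Leave alone.
- mug_mid (a point): Loose blue mug, 80 mm diameter, 90 mm tall; half-way up. Leave alone.
- jar_mid (a point): Loose amber jar, 74 mm diameter, 110 mm tall; half-way up. Leave alone.
- bowl_mid (a point): Loose white bowl, 100 mm diameter, 40 mm tall; half-way up. Leave alone.

How it is judged (in metres and radians):
On the way, in this order (a step that is already met when the one before it is completed fails the run):
1. the lid is raised to within about 25 degrees of upright while still on its hinge pins (angle between lid_hinge's own z axis and vertical between 1.13 and 2.01 rad and distance between lid_hinge and box_hinge below 0.022 m), for 0.1 s.
2. the lid is lifted up off its pins, still within about 30 degrees of upright (z of lid_hinge in the frame of box_hinge above 0.036 m and angle between lid_hinge's own z axis and vertical between 1.05 and 2.09 rad and horizontal distance between lid_hinge and box_hinge below 0.05 m), for 0.05 s.
At the end, for the whole second after the job is handed in: The lid stands at rest in the rack's slot on its knuckles (hinge edge down, hinge centre under 45 mm above the slot floor, within 30 mm across and 60 mm along the slot of its middle), leaning under 40 degrees from upright, released (x of lid_hinge in the frame of rack_slot between -0.03 and 0.03 m and y of lid_hinge in the frame of rack_slot between -0.06 and 0.06 m and z of lid_hinge in the frame of rack_slot below 0.045 m and angle between lid_hinge's own z axis and vertical between 0.87 and 2.27 rad and z of lid_center in the frame of rack_slot above 0.085 m and linear speed of lid below 0.04 m/s and angular speed of lid below 0.2 rad/s); the robot touches nothing.
It fails at once if the bottle is moved more than 30 mm or tipped (distance of bottle_mid from where it was at the start of the episode above 0.03 m or angle between bottle_mid's own z axis and vertical above 0.35 rad).
It fails at once if the mug is moved more than 30 mm or tipped (distance of mug_mid from where it was at the start of the episode above 0.03 m or angle between mug_mid's own z axis and vertical above 0.35 rad).
It fails at once if the jar is moved more than 30 mm or tipped (distance of jar_mid from where it was at the start of the episode above 0.03 m or angle between jar_mid's own z axis and vertical above 0.35 rad).
It fails at once if the bowl is moved more than 30 mm or tipped (distance of bowl_mid from where it was at the start of the episode above 0.03 m or angle between bowl_mid's own z axis and vertical above 0.35 rad).
It fails at once if the lid is wrenched against the box and its hinge pins with more than 120 N (contact force between lid and box above 120 N).
It also fails if it takes over 72 s, if anything falls off the work surface, if the arm or the gripper's body presses on something with over 40 N, if the wrist force passes 120 N, or if a joint passes its speed limit or range.

## Working session

There is one attempt and no reset: what is moved stays moved. The work goes in short steps, Python scripts to look and compute and a tool call to move; the robot and the scene stay as the last step left them, time stands still between calls to the robot, and variables do not carry over. Pictures are saved under pics/ and viewed, at most 10 in all, crops included, and the job is handed in when it is done.

Besides the shell and the picture viewer there is one more tool, called after ">>>" as name([rows], argument=value, ...), one row to a line, values as JSON. jog_arm: Moves the arm, as the interface text tells. Its arguments: {"type":"object","properties":{"targets":{"type":"array","items":{"type":"array","items":{"type":"number"}}},"force":{"type":"number"}},"required":["targets"]}

```bash
mkdir -p pics; python3 - <<'E'
from station import *
import cv2,json
o=get_obs(); print(o)
for n in("scene","top"):
    f=grab_frame(n); cv2.imwrite(f"pics/{n}0.png",f)
    c=get_calibration(n); print(n,c)
E
```

```text
{'time_s': 0.0, 'joints': array([ 6.43944483e+01,  1.26759310e+01,  8.75267816e+01,  6.87092219e-04,
        7.99097520e+01, -7.22464503e+00]), 'qd': array([-0.00899384,  0.003107  ,  0.10221911,  0.05105281,  0.02729531,
       -0.00623573]), 'effort': array([ 2.42165024e-04, -4.96896064e+01, -3.89393306e+01, -2.06624254e-04,
        1.11128381e-02,  1.98689526e-05]), 'position': array([196.83225741, 592.59855589, 252.18235325]), 'orientation': array([[-9.48980369e-01,  3.15333984e-01, -8.58949474e-04],
       [ 3.15335048e-01,  9.48978763e-01, -1.76500114e-03],
       [ 2.58559968e-04, -1.94580831e-03, -9.99998073e-01]]), 'contact_force': array([ 0.27093443, -0.17873771, -0.0251178 ]), 'torque': array([ 0.00257991, -0.03816504, -0.01975063]), 'grip_force': 0.0, 'finger_gap': 85.55768724265695}
scene {'intrinsics': array([[363.84361088,   0.        , 254.70763489],
       [  0.        , 363.84361088, 192.60795043],
       [  0.        ,   0.        ,   1.        ]]), 'extrinsics': array([[-2.11345110e-01, -6.90400002e-01,  6.91867821e-01,
         1.07022616e+03],
       [ 9.77203492e-01, -1.34650027e-01,  1.64142336e-01,
         9.88469837e+01],
       [-2.01638482e-02,  7.10786330e-01,  7.03118918e-01,
         5.62425752e+02],
       [ 0.00000000e+00,  0.00000000e+00,  0.00000000e+00,
         1.00000000e+00]])}
top {'intrinsics': array([[393.85410831,   0.        , 254.45759844],
       [  0.        , 393.85410831, 188.58925645],
       [  0.        ,   0.        ,   1.        ]]), 'extrinsics': array([[-2.75121947e-02,  9.80976294e-01, -1.92168128e-01,
         4.03435923e+02],
       [-9.99570928e-01, -2.50645562e-02,  1.51568032e-02,
         3.71371674e+00],
       [ 1.00518558e-02,  1.92502671e-01,  9.81244965e-01,
         1.02434609e+03],
       [ 0.00000000e+00,  0.00000000e+00,  0.00000000e+00,
         1.00000000e+00]])}
```

View pics/scene0.png

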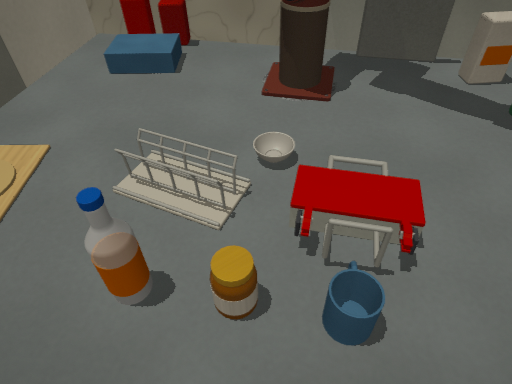

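View pics/top0.png

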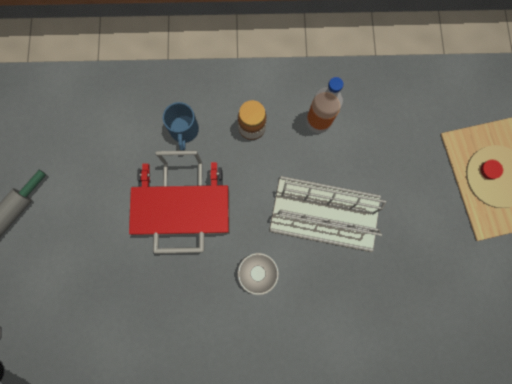

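Top view: the red lid plate spans about columns 131–228, rows 186–235. Its knuckles are at row ~170 (far side, +x), and the bar is at about (178,250), towards the robot. The rack base is around (326,212), the bowl (258,274), jar (252,120), mug (180,122) and bottle (325,105). In the scene view the lid is at (357,195) and the rack at (182,185).

```bash
cat > h.py <<'E'
from station import *
import numpy as np, cv2
def ray(n,uv):
    c=get_calibration(n); K,T=c["intrinsics"],c["extrinsics"]
    p=np.linalg.solve(K,np.r_[uv,1.]); d=T[:3,:3]@(p*[1,-1,-1])
    return T[:3,3],d/np.linalg.norm(d)
def onz(n,uv,z):
    o,d=ray(n,uv); return (o+d*(z-o[2])/d[2])[:3]
def proj(n,P):
    c=get_calibration(n); K,T=c["intrinsics"],c["extrinsics"]
    q=(np.asarray(P)-T[:3,3])@T[:3,:3]*[1,-1,-1]; q=q@K.T; return q[...,:2]/q[...,2:]
def big(m):
    cs,_=cv2.findContours(m,0,2); return max(cs,key=cv2.contourArea)
E
python3 - <<'E'
from h import *
np.set_printoptions(precision=1,suppress=True)
f=cv2.imread("pics/top0.png"); h=cv2.cvtColor(f,cv2.COLOR_BGR2HSV)
red=((h[...,1]>180)&((h[...,0]<8)|(h[...,0]>172))&(h[...,2]>90)).astype(np.uint8)*255
red[:,:100]=0; red[:,260:]=0
pl=cv2.morphologyEx(red,cv2.MORPH_OPEN,np.ones((15,15)))
r=cv2.minAreaRect(big(pl)); print("plate",r)
c=np.array([onz("top",p,72) for p in cv2.boxPoints(r)]); print(c, c.mean(0), np.linalg.norm(np.diff(c,axis=0),axis=1))
kn=cv2.subtract(red,cv2.dilate(pl,np.ones((3,3))));
n,l,s,ce=cv2.connectedComponentsWithStats(kn); print([(s[i],ce[i],onz("top",ce[i],75)) for i in range(1,n) if s[i][4]>30])
# bar: bright grey below plate
g=h[...,2]; bar=((g>130)&(h[...,1]<60)).astype(np.uint8)*255
b2=bar.copy(); b2[:238]=0;b2[:,:140]=0;b2[:,220:]=0;b2[262:]=0
ys,xs=np.nonzero(b2); print("bar",xs.min(),xs.max(),ys.min(),ys.max())
rk=bar.copy(); rk[:170]=0;rk[:,:262]=0;rk[:,395:]=0;rk[260:]=0
rk=cv2.morphologyEx(rk,cv2.MORPH_CLOSE,np.ones((9,9)))
r=cv2.minAreaRect(big(rk)); print("rack",r)
c=np.array([onz("top",p,10) for p in cv2.boxPoints(r)]); print(c,c.mean(0),np.linalg.norm(np.diff(c,axis=0),axis=1))
for nm,uv,z in [("bowl",(258,272),40),("jar",(252,111),110),("mug",(180,112),90),("bottle",(336,84),230)]: print(nm,onz("top",uv,z))
a=cv2.resize(f[150:265,110:400],None,fx=2.7,fy=2.7,interpolation=cv2.INTER_CUBIC); cv2.imwrite("pics/crop1.png",a)
E
```

```text
plate ((178.5, 209.5), (45.0, 95.0), 90.0)
[[601.7 292.3  72. ]
 [595.7  59.   72. ]
 [485.1  60.5  72. ]
 [491.2 288.7  72. ]] [543.4 175.1  72. ] [233.4 110.6 228.3]
[(array([142, 165,   7,  22, 113], dtype=int32), array([144.7, 175.8]), array([628.5, 258.7,  75. ])), (array([212, 164,   4,  22,  85], dtype=int32), array([213.4, 174.6]), array([627.3,  89.4,  75. ])), (array([209, 213,  19,  19, 131], dtype=int32), array([220.7, 223.1]), array([506.7,  72.7,  75. ]))]
bar 154 203 238 252
rack ((328.7307434082031, 213.3461456298828), (111.00171661376953, 56.08920669555664), 11.309932708740234)
[[ 492.7  -45.9   10. ]
 [ 637.1  -80.    10. ]
 [ 571.3 -363.3   10. ]
 [ 429.9 -321.8   10. ]] [ 532.8 -202.7   10. ] [148.3 290.8 147.4]
bowl [388.2 -14.4  40. ]
jar [777.2  -9.7 110. ]
mug [786.9 170.6  90. ]
bottle [ 786.  -192.1  230. ]
```

View pics/crop1.png

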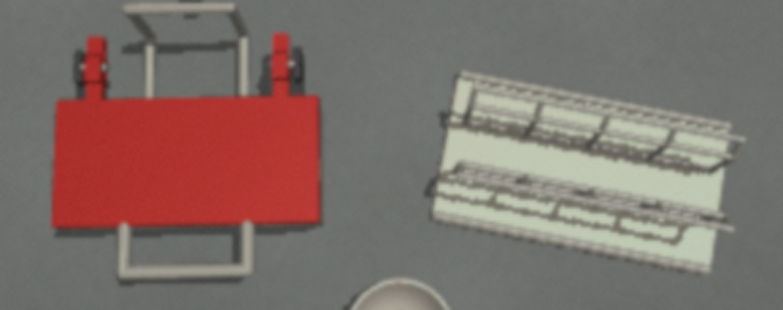

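Crop: plate corners sit at about (57,99), (320,96), (322,222), (52,228). The bar runs (119,273)–(252,271), with pins near (80,67) and (299,65). The rack base corners are (460,71), (732,125), (711,272), (433,217).

```bash
python3 - <<'E'
from h import *
np.set_printoptions(precision=1,suppress=True)
F=lambda p:(110+(p[0]+.5)/2.7-.5,150+(p[1]+.5)/2.7-.5)
P=np.array([onz("top",F(p),72) for p in[(57,99),(320,96),(322,222),(52,228)]])
print(P,P.mean(0),np.linalg.norm(np.roll(P,-1,0)-P,axis=1))
B=np.array([onz("top",F(p),68) for p in[(119,272.5),(252,270.5)]]);print("bar",B,B.mean(0),np.linalg.norm(B[1]-B[0]))
H=np.array([onz("top",F(p),68) for p in[(80,67),(299,65)]]);print("pins",H,H.mean(0),np.linalg.norm(H[1]-H[0]))
for Q in (P[[3,2]],P[[0,1]],B,H):
    d=Q[0]-Q[1]; print("yaw",np.degrees(np.arctan2(-d[0],d[1])))
d=P[[0,1]].mean(0)-P[[2,3]].mean(0);print("xdir yaw",np.degrees(np.arctan2(d[1],d[0])))
R=np.array([onz("top",F(p),8) for p in[(460,71),(732,125),(711,272),(433,217)]])
print("rack",R,R.mean(0),np.linalg.norm(np.roll(R,-1,0)-R,axis=1))
for Q in (R[[0,1]],R[[3,2]]):
    d=Q[0]-Q[1]; print("yaw",np.degrees(np.arctan2(-d[0],d[1])))
# rack base corners/ lid corners as check in scene
print(proj("scene",np.r_[P,B,R]))
print(proj("scene",np.array([[388,-14,40],[777,-10,110],[787,171,90],[786,-192,230]])))
E
```

```text
[[603.3 292.9  72. ]
 [600.   53.5  72. ]
 [485.1  53.4  72. ]
 [486.2 293.5  72. ]] [543.7 173.3  72. ] [239.4 114.9 240.  117.1]
bar [[445.6 234.1  68. ]
 [444.2 116.4  68. ]] [444.9 175.3  68. ] 117.76632891063588
pins [[633.7 274.   68. ]
 [630.5  72.6  68. ]] [632.1 173.3  68. ] 201.34018822649122
yaw -0.2570328379782329
yaw -0.7909227565251078
yaw -0.7006065198366209
yaw -0.9032400836044029
xdir yaw -0.12473519843958623
rack [[ 634.8  -80.7    8. ]
 [ 574.2 -343.5    8. ]
 [ 433.5 -310.9    8. ]
 [ 492.6  -49.2    8. ]] [ 533.8 -196.     8. ] [269.7 144.4 268.2 145.6]
yaw -12.977800846258694
yaw -12.71273919467579
[[425.3 222.6]
 [289.6 202.2]
 [297.6 163.1]
 [418.9 178.2]
 [386.4 163. ]
 [329.3 155.9]
 [218.2 227.6]
 [111.9 189. ]
 [151.5 151.8]
 [249.6 181.6]]
[[273.6 143.9]
 [230.9 263.2]
 [353.3 298.3]
 [ 89.2 193.3]]
```

>>> jog_arm([
  [-0.9175,-0.797,0.15,0.401,160],
  [-0.9175,-0.797,0.15,0.401,160],
  [-0.9175,-0.797,0.15,0.401,160],
  [-0.9175,-0.797,0.15,0.401,160],
  [-0.9175,-0.797,0.15,0.401,160],
  [-0.9175,-0.797,0.15,0.401,160],
  [-0.9175,-0.797,0.15,0.401,160],
  [-0.9175,-0.797,0.15,0.401,160],
  [-0.9175,-0.797,0.15,0.401,160],
  [-0.9175,-0.797,0.15,0.401,160],
], force=40)

```text
time_s: 1.1
position: [445.4, 172.4, 192.8]
orientation: [[0.013, 1.0, -0.0], [1.0, -0.013, -0.0], [-0.0, -0.0, -1.0]]
contact_force: [0.1, -0.2, 0.0]
finger_gap: 32.0
grip_force: 0.0
```

>>> jog_arm([
  [0,0,0.12,0,160],
  [0,0,0.2,0,160],
  [0,0,0.26,0,160],
  [0,0,0.29,0,160],
  [0,0,0.31,0,160],
  [0,0,0.31,0,160],
])

```text
time_s: 1.7
position: [444.5, 174.9, 68.9]
orientation: [[0.01, 1.0, -0.001], [1.0, -0.01, -0.0], [-0.0, -0.001, -1.0]]
contact_force: [-0.1, 0.4, -0.3]
finger_gap: 31.8
grip_force: 0.0
```

```bash
python3 - <<'E'
from h import *
f=grab_frame("scene");cv2.imwrite("pics/s1.png",cv2.resize(f[90:270,230:450],None,fx=3,fy=3,interpolation=cv2.INTER_CUBIC))
o=get_obs();print(o['position'],o['contact_force'],o['finger_gap'])
E
```

```text
[445.23078639 175.10522851  69.82149581] [ 0.00211966 -0.30338115  0.32250972] 31.63357553846056
```

View pics/s1.png

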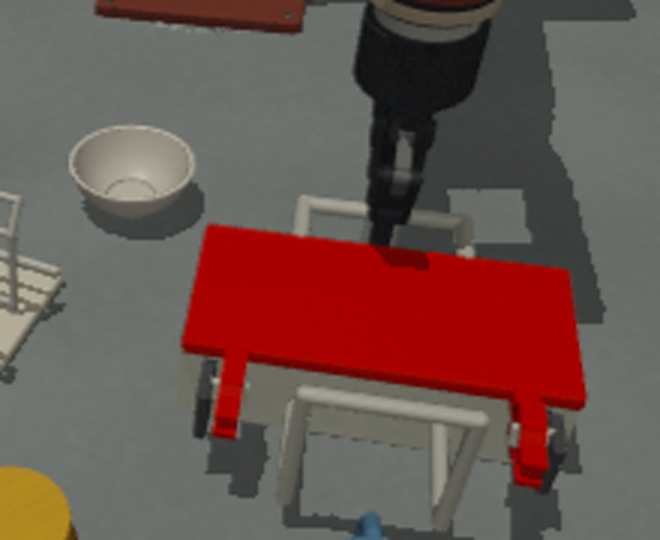

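The gripper straddles the bar: the front finger is at about (385,230) in the gap between bar and plate, and the bar is between the fingers near (385,210). Next I'll close on it.

>>> jog_arm([
  [0,0,0,0,255],
  [0,0,0,0,255],
  [0,0,0,0,255],
  [0,0,0,0,255],
  [0,0,0,0,255],
], force=40)

```text
time_s: 2.25
position: [445.8, 175.2, 70.6]
orientation: [[0.01, 1.0, 0.002], [1.0, -0.01, 0.001], [0.001, 0.002, -1.0]]
contact_force: [-0.9, -0.2, 5.1]
finger_gap: 10.8
grip_force: 39.2
```

>>> jog_arm([
  [0,0.0018,-0.0407,0,255],
  [0,0.0071,-0.0812,0,255],
  [0,0.0159,-0.121,0,255],
  [0,0.0282,-0.16,0,255],
  [0,0.0438,-0.1976,0,255],
  [0,0.0626,-0.2338,0,255],
  [0,0.0845,-0.2681,0,255],
  [0,0.1094,-0.3005,0,255],
  [0,0.1094,-0.3005,0,255],
])

```text
time_s: 3.15
position: [489.0, 174.1, 191.5]
orientation: [[0.01, 1.0, -0.001], [1.0, -0.01, -0.001], [-0.001, -0.001, -1.0]]
contact_force: [-7.5, -2.6, 2.4]
finger_gap: 10.3
grip_force: 39.2
```

>>> jog_arm([
  [0,0.0275,-0.0301,0,255],
  [0,0.0576,-0.0576,0,255],
  [0,0.09,-0.0824,0,255],
  [0,0.1244,-0.1044,0,255],
  [0,0.1605,-0.1232,0,255],
  [0,0.1982,-0.1388,0,255],
  [0,0.245,-0.1531,0,255],
  [0,0.245,-0.1531,0,255],
  [0,0.245,-0.1531,0,255],
])

```text
time_s: 4.05
position: [587.9, 173.4, 253.9]
orientation: [[0.01, 1.0, 0.003], [1.0, -0.01, 0.0], [0.0, 0.003, -1.0]]
contact_force: [-3.9, -0.6, 10.8]
finger_gap: 10.4
grip_force: 42.1
```

```bash
python3 - <<'E'
from h import *
o=get_obs();print(o['position'],o['contact_force'],o['finger_gap'])
f=grab_frame("scene");cv2.imwrite("pics/s2.png",cv2.resize(f[60:290,230:480],None,fx=2.6,fy=2.6,interpolation=cv2.INTER_CUBIC))
E
```

```text
[587.90409727 173.43447628 253.85786995] [-3.91339072 -0.59307842 10.75194555] 10.373461222872544
```

View pics/s2.png

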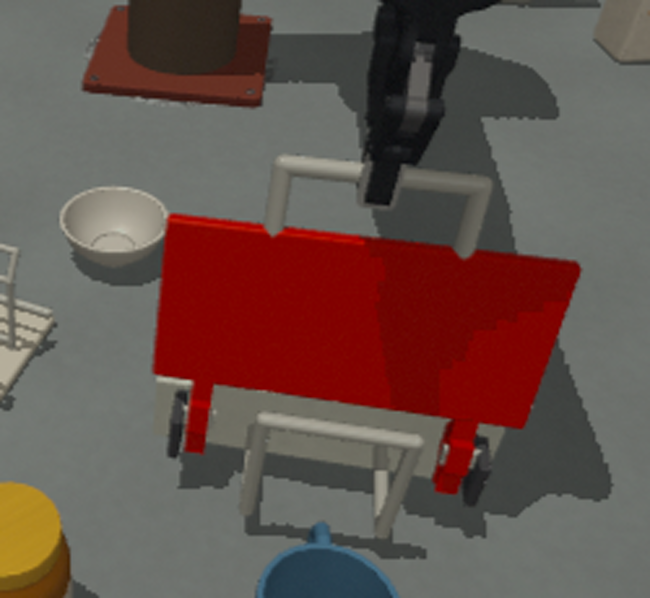

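Lid is up, leaning about 14° forward, with the bar held at (380,185) and the knuckles still on the pins at (195,420) and (455,460). Now a gentle test pull along the plate.

>>> jog_arm([
  [0,-0.0012,-0.005,0,255],
  [0,-0.0024,-0.01,0,255],
  [0,-0.0036,-0.015,0,255],
  [0,-0.0048,-0.02,0,255],
  [0,-0.0048,-0.02,0,255],
  [0,-0.0048,-0.02,0,255],
])

```text
time_s: 4.7
position: [584.6, 173.5, 258.6]
orientation: [[0.01, 1.0, -0.0], [1.0, -0.01, -0.0], [-0.0, -0.0, -1.0]]
contact_force: [-0.3, 0.2, -4.6]
finger_gap: 10.3
grip_force: 40.7
```

>>> jog_arm([
  [0,-0.0012,-0.005,0,255],
  [0,-0.0024,-0.01,0,255],
  [0,-0.0036,-0.015,0,255],
  [0,-0.0036,-0.015,0,255],
  [0,-0.0036,-0.015,0,255],
])

```text
time_s: 5.2
position: [583.4, 173.5, 265.0]
orientation: [[0.01, 1.0, 0.001], [1.0, -0.01, 0.0], [0.0, 0.001, -1.0]]
contact_force: [0.9, 0.6, -3.6]
finger_gap: 10.6
grip_force: 40.7
```

>>> jog_arm([
  [0,-0.0012,-0.005,0,255],
  [0,-0.0024,-0.01,0,255],
  [0,-0.0036,-0.015,0,255],
  [0,-0.0048,-0.02,0,255],
  [0,-0.0048,-0.02,0,255],
  [0,-0.0048,-0.02,0,255],
])

```text
time_s: 5.8
position: [581.4, 173.5, 272.9]
orientation: [[0.01, 1.0, 0.0], [1.0, -0.01, 0.0], [0.0, 0.0, -1.0]]
contact_force: [0.9, -0.2, -3.6]
finger_gap: 10.4
grip_force: 40.7
```

>>> jog_arm([
  [0,-0.0018,-0.007,0,255],
  [0,-0.0035,-0.014,0,255],
  [0,-0.0053,-0.021,0,255],
  [0,-0.007,-0.028,0,255],
  [0,-0.0088,-0.035,0,255],
  [0,-0.0088,-0.035,0,255],
])

```text
time_s: 6.4
position: [577.9, 173.6, 287.5]
orientation: [[0.01, 1.0, 0.001], [1.0, -0.01, 0.0], [0.0, 0.001, -1.0]]
contact_force: [0.6, -0.8, -3.4]
finger_gap: 10.6
grip_force: 40.7
```

>>> jog_arm([
  [0,-0.0018,-0.007,0,255],
  [0,-0.0035,-0.014,0,255],
  [0,-0.0053,-0.021,0,255],
  [0,-0.007,-0.028,0,255],
  [0,-0.0088,-0.035,0,255],
  [0,-0.0106,-0.042,0,255],
  [0,-0.0124,-0.05,0,255],
  [0,-0.0124,-0.05,0,255],
  [0,-0.0124,-0.05,0,255],
])

```text
time_s: 7.3
position: [572.9, 173.6, 306.9]
orientation: [[0.01, 1.0, 0.0], [1.0, -0.01, 0.0], [0.0, 0.0, -1.0]]
contact_force: [-0.5, 0.1, -4.1]
finger_gap: 10.2
grip_force: 40.7
```

```bash
python3 - <<'E'
from h import *
o=get_obs();print(o['position'],o['contact_force'],o['finger_gap'])
f=grab_frame("scene");cv2.imwrite("pics/s3.png",cv2.resize(f[40:290,90:450],None,fx=2.2,fy=2.2,interpolation=cv2.INTER_CUBIC))
t=grab_frame("top");cv2.imwrite("pics/t3.png",t)
E
```

```text
[572.87702964 173.62616398 306.89099104] [-0.54152535  0.0814975  -4.08288997] 10.19223350619249
```

View pics/s3.png

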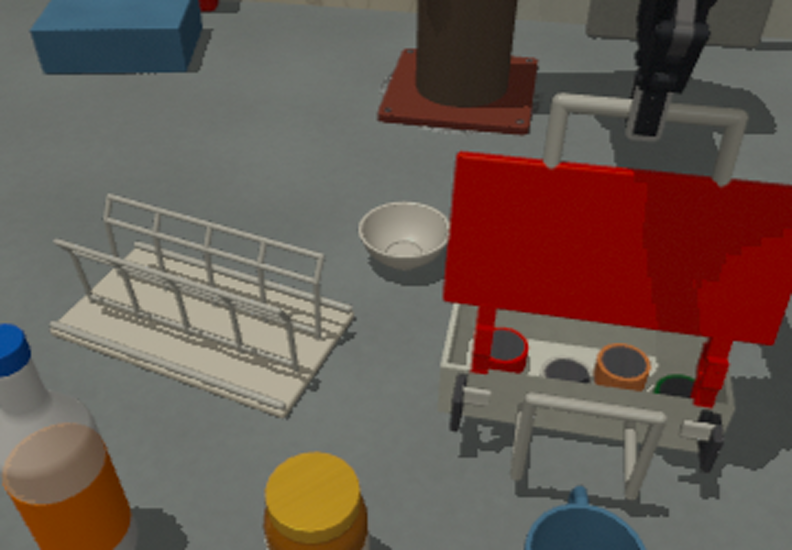

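The lid is clear of the pins: the knuckle tips at crop (483,370) and (705,400) hang above the pins at (470,395) and (700,430). The rack's fence tops run (107,197)–(322,257) and (58,241)–(294,318). Next I'll measure the lid's tilt and the slot's midline.

```bash
python3 - <<'E'
from h import *
np.set_printoptions(precision=1,suppress=True)
F=lambda p:np.array([90+(p[0]+.5)/2.2-.5,40+(p[1]+.5)/2.2-.5])
A=[onz("scene",F(p),101) for p in[(107,197),(322,257),(58,241),(294,318)]]
print("fence tops",A); m=np.mean(A,0); print("mid",m)
for a,b in((0,1),(2,3)):
    d=A[b]-A[a]; print("len,yaw",np.linalg.norm(d),np.degrees(np.arctan2(-d[0],d[1])))
u=A[1]-A[0];u/=np.linalg.norm(u); w=np.mean(A[2:],0)-np.mean(A[:2],0); n=np.array([u[1],-u[0],0]);print("gap",w@n)
# base gives (533.8,-196): across offset
print("across base-mid",(np.array([533.8,-196,0])-m)@n,"along",(np.array([533.8,-196,0])-m)@u)
f=cv2.imread("pics/s3.png")  # lid corners on the right side, full picture
g=grab_frame("scene");h=cv2.cvtColor(g,cv2.COLOR_BGR2HSV)
red=((h[...,1]>150)&((h[...,0]<8)|(h[...,0]>172))&(h[...,2]>70)).astype(np.uint8)*255
red[:80]=0;red[:,:260]=0
pl=cv2.morphologyEx(red,cv2.MORPH_OPEN,np.ones((15,15)));c=big(pl)
q=cv2.approxPolyDP(c,6,True)[:,0];print(q)
for p in q:
    if p[0]>400:
        o,d=ray("scene",p.astype(float)); t=(294-o[1])/d[1]; print(p,o+d*t)
E
```

```text
fence tops [array([ 470.7, -303.9,  101. ]), array([522.7, -67.3, 101. ]), array([ 546.2, -318.5,  101. ]), array([605.9, -70.5, 101. ])]
mid [ 536.4 -190.1  101. ]
len,yaw 242.19844234334272 -12.409993509080104
len,yaw 255.10897092634653 -13.511456198858784
gap 79.42094448707313
across base-mid -1.2307884558172633 along -6.35566105249899
[[297 111]
 [292 176]
 [442 193]
 [459 125]]
[442 193] [609.8 294.  151.3]
[459 125] [560.6 294.  246.3]
```

>>> jog_arm([
  [0,0,-0.03,0,255],
  [0,0,-0.06,0,255],
  [-0.02,0,-0.08,0,255],
  [-0.06,-0.01,-0.08,0.005,255],
  [-0.12,-0.025,-0.08,0.01,255],
  [-0.18,-0.04,-0.08,0.015,255],
  [-0.24,-0.055,-0.08,0.02,255],
  [-0.3,-0.07,-0.08,0.025,255],
  [-0.36,-0.085,-0.08,0.03,255],
  [-0.42,-0.1,-0.08,0.034,255],
], force=60)

```text
time_s: 8.45
position: [530.2, 3.9, 338.7]
orientation: [[0.118, 0.993, -0.0], [0.993, -0.118, -0.001], [-0.001, -0.0, -1.0]]
contact_force: [-0.1, -0.9, -3.6]
finger_gap: 10.1
grip_force: 58.9
```

>>> jog_arm([
  [-0.06,-0.006,0,0.005,255],
  [-0.12,-0.012,0,0.01,255],
  [-0.18,-0.018,0,0.015,255],
  [-0.24,-0.024,0,0.02,255],
  [-0.3,-0.03,0,0.025,255],
  [-0.36,-0.036,0,0.03,255],
  [-0.42,-0.042,0,0.034,255],
  [-0.46,-0.046,0,0.034,255],
  [-0.4805,-0.0475,0,0.034,255],
  [-0.4805,-0.0475,0,0.034,255],
])

```text
time_s: 9.45
position: [489.1, -184.0, 338.7]
orientation: [[0.224, 0.975, -0.0], [0.975, -0.224, -0.0], [-0.0, -0.0, -1.0]]
contact_force: [0.0, -0.2, -4.6]
finger_gap: 9.8
grip_force: 58.9
```

```bash
python3 - <<'E'
from h import *
o=get_obs();print(o['position'],o['orientation'],o['contact_force'],o['finger_gap'])
f=grab_frame("scene");cv2.imwrite("pics/s4.png",cv2.resize(f[20:260,70:330],None,fx=2.5,fy=2.5,interpolation=cv2.INTER_CUBIC))
E
```

```text
[ 489.13662608 -184.0273015   338.71804387] [[ 2.24073370e-01  9.74572244e-01 -2.56343292e-04]
 [ 9.74572185e-01 -2.24073456e-01 -3.78016088e-04]
 [-4.25843715e-04 -1.65121703e-04 -9.99999896e-01]] [ 0.03634222 -0.19718411 -4.57002761] 9.806039865303728
```

View pics/s4.png

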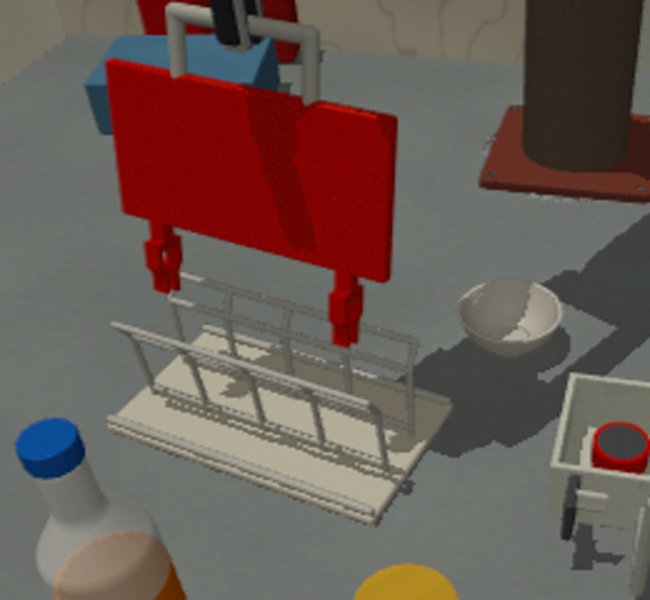

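The lid hangs over the rack, with knuckle tips at crop (165,290) and (345,345), both between the fences. I'll cast the tips to a position before lowering.

```bash
python3 - <<'E'
from h import *
np.set_printoptions(precision=1,suppress=True)
F=lambda p:np.array([70+(p[0]+.5)/2.5-.5,20+(p[1]+.5)/2.5-.5])
n=np.array([.975,-.222,0]);u=np.array([.222,.975,0]);S=np.array([535,-193,0])
A=np.array([onz("scene",F(p),124) for p in[(168,292),(345,346)]])
print(A,np.linalg.norm(A[1]-A[0]),"mean",A.mean(0),"across",(A-S)@n,"along",(A-S)@u)
b=np.array([489,-184,335.]);print("tip from bar across",(A-b)@n)
E
```

```text
[[ 525.  -275.6  124. ]
 [ 564.7 -111.1  124. ]] 169.1988260522599 mean [ 544.9 -193.3  124. ] across [ 8.6 10.7] along [-82.7  86.4]
tip from bar across [55.5 57.6]
```

>>> jog_arm([
  [0,0,0.05,0,255],
  [0,0,0.1,0,255],
  [0,0,0.14,0,255],
  [0,0,0.18,0,255],
  [0,0,0.21,0,255],
  [0,0,0.235,0,255],
  [0,0,0.25,0,255],
  [0,0,0.26,0,255],
  [0,0,0.26,0,255],
])

```text
time_s: 10.4
position: [489.9, -182.6, 234.5]
orientation: [[0.221, 0.975, -0.0], [0.975, -0.221, 0.0], [0.0, -0.0, -1.0]]
contact_force: [-0.4, -0.8, -3.8]
finger_gap: 9.8
grip_force: 58.9
```

>>> jog_arm([
  [0,0,0.005,0,255],
  [0,0,0.01,0,255],
  [0,0,0.015,0,255],
  [0,0,0.02,0,255],
  [0,0,0.02,0,255],
  [0,0,0.02,0,255],
])

```text
time_s: 11.0
position: [490.9, -183.2, 229.0]
orientation: [[0.222, 0.975, 0.003], [0.975, -0.222, -0.002], [-0.001, 0.003, -1.0]]
contact_force: [-1.6, 0.7, 5.6]
finger_gap: 9.8
grip_force: 60.0
```

Contact with the floor at TCP z 229, as expected. Before releasing, I'll tip the lid gently onto the robot-side fence so it doesn't drop.

>>> jog_arm([
  [0,-0.012,0.001,0,255],
  [0,-0.024,0.004,0,255],
  [0,-0.036,0.008,0,255],
  [0,-0.048,0.012,0,255],
  [0,-0.06,0.016,0,255],
  [0,-0.06,0.016,0,255],
  [0,-0.06,0.016,0,255],
])

```text
time_s: 11.7
position: [467.7, -178.0, 222.5]
orientation: [[0.222, 0.975, 0.005], [0.975, -0.222, -0.002], [-0.001, 0.005, -1.0]]
contact_force: [-0.8, 2.2, 7.1]
finger_gap: 10.0
grip_force: 60.1
```

>>> jog_arm([
  [0,-0.01,0.004,0,255],
  [0,-0.02,0.008,0,255],
  [0,-0.03,0.011,0,255],
  [0,-0.03,0.011,0,255],
])

```text
time_s: 12.1
position: [454.1, -174.7, 215.6]
orientation: [[0.222, 0.975, -0.001], [0.975, -0.222, -0.0], [-0.0, -0.001, -1.0]]
contact_force: [-0.5, -2.1, -0.7]
finger_gap: 10.0
grip_force: 59.7
```

```bash
python3 - <<'E'
from h import *
o=get_obs();print(o['position'],o['contact_force'],o['finger_gap'])
f=grab_frame("scene");cv2.imwrite("pics/s5.png",cv2.resize(f[20:260,70:330],None,fx=2.5,fy=2.5,interpolation=cv2.INTER_CUBIC))
E
```

```text
[ 454.08833428 -174.69483699  215.58286649] [-0.47371054 -2.08341802 -0.71265123] 9.984819413072817
```

View pics/s5.png

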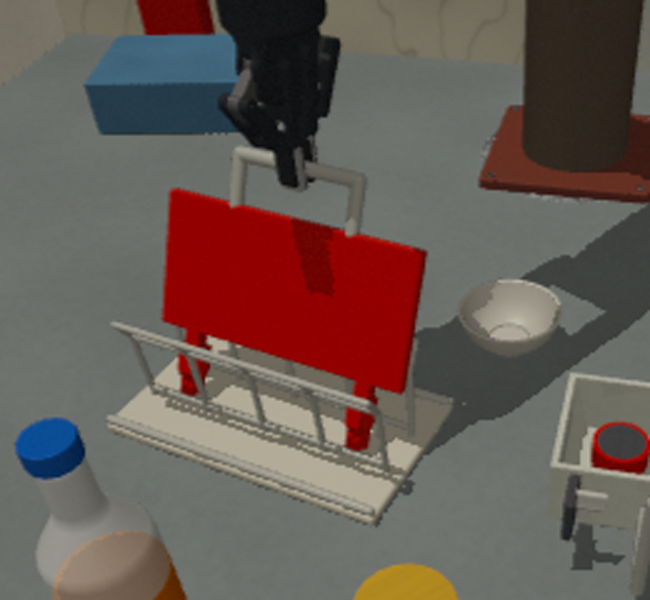

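The lid stands in the slot with both knuckles on the floor at (190,390) and (358,445), leaning on the back fence. I'll open the gripper now.

>>> jog_arm([
  [0,0,0,0,200],
  [0,0,0,0,160],
  [0,0,0,0,110],
  [0,0,0,0,80],
  [0,0,0,0,60],
  [0,0,0,0,60],
  [0,0,0,0,60],
])

```text
time_s: 12.85
position: [454.9, -174.7, 216.0]
orientation: [[0.221, 0.975, -0.0], [0.975, -0.221, 0.0], [0.0, -0.0, -1.0]]
contact_force: [-0.2, 0.6, 0.6]
finger_gap: 65.1
grip_force: 0.0
```

>>> jog_arm([
  [0,0,-0.03,0,60],
  [0,0,-0.08,0,60],
  [0,0,-0.15,0,60],
  [0,0,-0.25,0,60],
  [0,0,-0.35,0,60],
  [0,0,-0.35,0,60],
  [0,0,-0.35,0,60],
  [0,0,-0.35,0,60],
])

```text
time_s: 13.65
position: [454.4, -174.5, 355.2]
orientation: [[0.222, 0.975, -0.001], [0.975, -0.222, 0.001], [0.0, -0.001, -1.0]]
contact_force: [0.5, -0.1, -0.7]
finger_gap: 65.4
grip_force: 0.0
```

```bash
python3 - <<'E'
from h import *
o=get_obs();print(o['position'],o['contact_force'],o['finger_gap'])
f=grab_frame("scene");cv2.imwrite("pics/s6.png",f)
E
```

```text
[ 454.43058835 -174.48325136  355.1636117 ] [ 0.50466039 -0.14575592 -0.68714852] 65.35427652982581
```

View pics/s6.png

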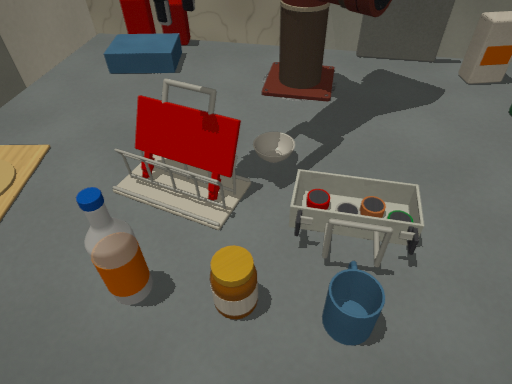

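The lid stands in the slot at (187,140), leaning on the back fence and released. The gripper is well clear and the other objects haven't moved, so I'm handing in.

```bash
python3 -c "
from station import *
print(sign_off())"
```

```text
the job is handed in; nothing more can be done
None
```

I lifted the lid straight off its pins at about 14° forward of upright, without forcing it, and stood it hinge edge down in the rack slot. It is released there, leaning on the robot-side fence. The bottle, mug, jar and bowl look unmoved in the last picture, and I handed the job in at about 14 s; the sign-off gave no verdict.

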